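Close up the loaded microcentrifuge

TASK

The rotor of the small centrifuge is loaded: put its own lid, the one with two side tabs and a bar handle, on the rotor and turn it clockwise until it is locked, and then shut the centrifuge's hinged lid fully, lowering it without slamming. The hinged lid may be standing too low over the rotor and then has to be pushed back first. Leave the other rotor's lid and everything else on the bench where it is.

Things in the scene. Friction and masses are not known exactly. Their poses are not given: they have to be found in the camera images.
- rotor_lid: The rotor's lid, lying handle up: aluminium disc 106 mm across, 12 mm thick, about 110 g, with a black bar handle on top 56 mm long, 14 mm wide, 22 mm tall (top 34 mm above the underside). Two tabs 16 mm wide, 4 mm thick, stick out at its lower edge to 60.5 mm from the centre, in line with the bar. Origin: centre of underside; x along bar and tabs, z up. A half turn makes no difference.
- centrifuge: Small white bench centrifuge, fixed: 240 mm deep (x), 226 mm wide (y), flat top 112 mm above the bench, sloping keypad front at -x. An open round chamber, 156 mm across and 67 mm deep, is centred on its origin and holds the rotor. Origin: centre of underside; x from front to back, y to the left seen from the front, z up.
- rotor_seat (a point): Centre of the seat in the rotor where the rotor lid's underside rests, 74 mm above the bench, on the axis through the centrifuge's origin; turns with the rotor. Round it the rim has two inward lips (inner radius 55.5 mm, undersides 6.5 mm and tops 11.5 mm above the seat) with two opposite gaps of 36 degrees between them, on this point's x axis (+x and -x). Caps of tubes lie below it.
- rotor_gap (a point): Middle of one gap in the rotor's lips, at lip-top height, 60 mm from the rotor axis; the other is opposite. The lid goes down flat with its tabs in the gaps (about 9 degrees and 2 mm to spare). Turned clockwise seen from above, the tabs then run under the lips to stops at about 50 degrees (0.87 rad). A brake holds the rotor against 0.8 N m.
- rotor (a joint): Angle of the rotor about the vertical relative to the centrifuge, rad, counter-clockwise seen from above positive; 0 when the gaps lie along the centrifuge's x.
- centrifuge_lid (a joint): Angle of the centrifuge's hinged lid, rad: 0 shut, 1.57 upright, 1.75 the stop. The hinge is stiff (0.4 N m; lid 0.3 kg): the lid stays wherever it is left and must be pushed all the way down, with up to about 4 N at its front edge.
- lid_hinge (a point): Middle of the hinge line of the hinged lid, at the back, 108 mm behind the centrifuge's origin and 118 mm above the bench; the line runs along the centrifuge's y. The lid is a white slab with a round window, 214 mm wide, reaching 193 mm forward of this line; shut, its underside is 112 mm and its upper face 134 mm above the bench.
- lid_edge (a point): Outer edge, in the middle, of the small grip tab (70 mm wide, 10 mm thick, 10 mm long) on the hinged lid's front edge, 203 mm from the hinge line. It moves with the lid: its x points along the lid towards the hinge, its z out of the lid's upper face; that face lies 9 mm further along z and the underside 13 mm the other way.
- spare_lid: The lid of another rotor, not to be used: a smaller aluminium disc 86 mm across and 10 mm thick with a round black knob (30 mm across, 18 mm tall) and no tabs. Origin at the centre of the underside.
- tube_rack: White rack of tubes, 68 x 168 mm and 102 mm tall. Origin at the centre of its underside. Leave alone.
- wash_bottle: White wash bottle, 64 mm across, 200 mm tall with its bent spout. Origin at the centre of its underside. Leave alone.
- jar: Small brown glass jar, 44 mm across, 70 mm tall. Origin at the centre of its underside. Leave alone.
- beaker: Glass beaker, 68 mm across, 90 mm tall. Origin at the centre of its underside. Leave alone.
- tip_box: Box of pipette tips, 90 x 120 mm, 83 mm tall. Origin at the centre of its underside. Leave alone.
- pipette: Grey and white pipette lying down, about 260 mm long (x), 26 mm thick. Origin near its middle on the bench. Leave alone.
- timer: Small white timer lying flat, 50 x 65 x 16 mm. Origin at the centre of its underside. Leave alone.
Things that resemble listed ones, but are neither listed nor needed, are in the scene too. What is shaped like the rotor_lid but brown is not meant.

How it is judged:
By the outcome, as a careful person would: the job done as asked, in the order asked, and still so for the second after the job is handed in, with the robot touching nothing.
It also fails if it takes over 72 s, if anything falls off the work surface, if the arm or the gripper's body presses on something with over 40 N, if the wrist force passes 120 N, or if a joint passes its speed limit or range.

ROBOT

A 6-joint arm with a two-finger parallel gripper is mounted at the origin on the work surface. World frame = base frame: x ahead of the robot, y to its left, z up, the work surface at z = 0. Lengths are in m, angles in rad, forces in N, time in s.
With the tool pointing down it reaches from about 0.375 to 0.9 m from the base axis. Payload 3.1 kg.
Tool frame: the origin (TCP) lies at the very end of the fingers, on their centre line; the grasp point (between the pads) lies 19 mm behind it; z points along the fingers, y is the direction in which the jaws open and shut (so a half turn about z gives the same grasp; the last joint's range is limited). The gripper opens to 85 mm and grips with 20 to 120 N. Pads are 22 mm wide; open, the fingers measure 114 mm over their backs; the gripper's body (76 mm by 85 mm) begins 54 mm behind the grasp point. The pads swing forward as they close: fully open they stand 13 mm farther back than shut.
Start: joints at [1.022, 0.527, 1.433, -0, 1.181, -0.178], TCP at [0.226, 0.583, 0.231] pointing down, gripper open.
Joint ranges: [-3.08, 3.08], [-0.75, 2.2], [0.22, 2.44], [-1.43, 4.57], [0, 2.65], [-2.85, 2.85]. Speed limits (rad/s): [2.79, 2.79, 3.14, 3.14, 3.14, 3.14].

INTERFACE

Orientations are given as a unit quaternion [x, y, z, w].
In Python, from station import manip gives the robot as it stands.
- The arm moves only by the tool send_rows, never from a script. Its argument "motion" is a list of rows, each an object with "gripper": the finger opening in mm, from 0 to 85.4; "travel": the shift along the tool's x, y, z in mm, a list of three; "rotation": the turn, a rotation vector about the tool's x, y, z in degrees, a list of three. In form: [{"gripper": gripper, "travel": [x, y, z], "rotation": [ax, ay, az]}, ...]. A call has 1 to 12 rows; each row shifts and turns the commanded pose from where the row before left it, along the tool's axes as they then stand; what a row does not reach is not made up. A row lasts 1/12 s, in which the tool goes at most 41.7 mm and 7.16 degrees, less where a joint would pass 70% of its speed; a pose out of reach is approached as far as the arm can. A call is refused whole if a number of a shift passes 41.7 or a number of a turn 7.16, either way. A call with a gripper value outside its range is refused whole. The fingers move at their own pace and stop on an object; "newtons" is the grip in N (left out, the last holds). Time passes only in rows, so rows that do not move let the fingers close. It gives the time, the measured TCP pose, the force and the opening at its end, in the units of the state.
- manip.sense(): the state, without advancing time (a new reading comes with each control period).
- manip.snapshot(name): name is "scene" or "top" or "wrist"; returns the picture (420x560x3 uint8, red, green, blue); there is no depth.
- manip.calibration(name): a dict with "fx", "fy", "cx", "cy" (pixels), "cam_to_world" (4x4, takes a point from camera to world coordinates). Camera axes: x right, y down, z forward; pixel columns grow to the right and rows downward; lengths in m; the calibration is good to about 2 mm. A picture is of the moment at which its call begins: read the wrist's pose just before it. calibration takes no time and is no camera call; for the wrist camera it gives the pose at the moment of the call.
- manip.sign_off(): hands the job in, once; it reports no verdict.
The state is a dict: "t": time; "q": joint angles; "qd": joint speeds; "tau": joint torques, N m; "tcp_pos": TCP position; "tool_rot": TCP orientation; "force": force on the tool from outside, world axes, zero at the start; "ft_torque": the same for the moment, N m; "finger_gap": opening from 0.0 (shut) to 1.0 (fully open).
Only numpy, scipy, OpenCV 4.12 (cv2) and the standard library are available. Lean on these libraries where they do the work, as an engineer would, in place of code of your own. Each camera call takes 0.05 s, during which the arm holds its last target. There are 200 camera calls.

## Working session

There is one attempt and no reset: what is moved stays moved. The work goes in short steps, Python scripts to look and compute and a tool call to move; the robot and the scene stay as the last step left them, time stands still between calls to the robot, and variables do not carry over. Pictures are saved under pics/ and viewed, about 8 in all and at most 12, crops included, and the job is handed in when it is done.

Besides the shell and the picture viewer there is one more tool, called after "Emit:" as a command line: name --argument value ..., lists and objects as JSON in quotes. send_rows: Moves the arm, as the interface text tells. Its arguments: {"type":"object","properties":{"motion":{"type":"array","items":{"type":"object","properties":{"gripper":{"type":"number"},"travel":{"type":"array","items":{"type":"number"}},"rotation":{"type":"array","items":{"type":"number"}}}}},"newtons":{"type":"number"}},"required":["motion"]}

```bash
mkdir -p pics; python3 - <<'E'
from station import manip
import cv2,numpy as np
s=manip.sense();print(s['t'],s['tcp_pos'],s['tool_rot'])
for n in("scene","top"):
    im=manip.snapshot(n);cv2.imwrite(f'pics/{n}0.png',im[:,:,::-1]);c=manip.calibration(n);print(n,c['fx'],c['cx'],c['cy'],np.round(c['cam_to_world'],3).tolist())
E
```

```text
0.0 [0.22547756 0.58211346 0.23032971] [ 1.83853745e-01  9.82952969e-01 -1.04752644e-03 -4.04247373e-04]
scene 421.0450481991933 283.0693435136259 214.1940075411503 [[0.865, 0.409, -0.292, 0.798], [0.502, -0.709, 0.495, -0.588], [-0.004, -0.575, -0.818, 1.072], [0.0, 0.0, 0.0, 1.0]]
top 459.8747683685724 273.1821817453977 210.33396337438066 [[-0.025, -0.988, 0.15, 0.301], [-0.999, 0.029, 0.023, -0.035], [-0.027, -0.149, -0.988, 1.382], [0.0, 0.0, 0.0, 1.0]]
```

View pics/scene0.png

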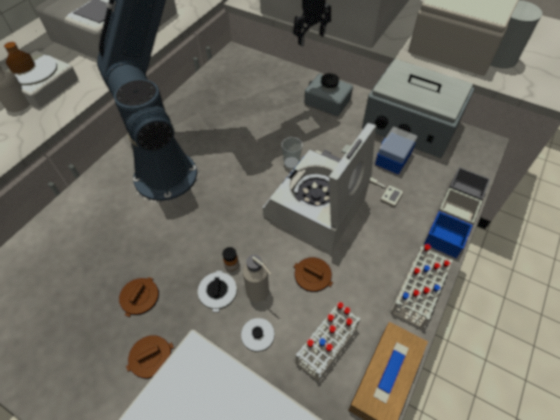

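View pics/top0.png

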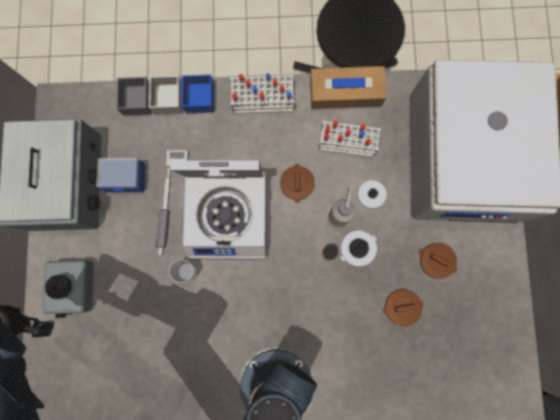

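The tabbed white lid is at top (359,248), the spare at (372,194), and the centrifuge at (225,212) with its hinge at the far side. Next I'll look at enlarged crops.

```bash
cat > h.py <<'E'
from station import manip
import cv2,numpy as np
def ray(n,u,v,z,c=None):
    c=c or manip.calibration(n);T=c['cam_to_world'];d=T[:3,:3]@[(u-c['cx'])/c['fx'],(v-c['cy'])/c['fy'],1];o=T[:3,3]
    return np.round(o+d*(z-o[2])/d[2],4)
def proj(n,p,c=None):
    c=c or manip.calibration(n);T=np.linalg.inv(c['cam_to_world']);q=T[:3,:3]@p+T[:3,3]
    return np.round([c['fx']*q[0]/q[2]+c['cx'],c['fy']*q[1]/q[2]+c['cy']],1)
E
python3 - <<'E'
import cv2,numpy as np
from h import *
t=cv2.imread('pics/top0.png');s=cv2.imread('pics/scene0.png')
def cr(i,u,v,w,h,k):return cv2.resize(i[v:v+h,u:u+w],None,fx=k,fy=k,interpolation=cv2.INTER_CUBIC)
a=cr(t,170,145,110,120,4);a=cv2.copyMakeBorder(a,0,0,0,0,0)
b=cr(t,330,220,60,60,5)
d=cr(s,190,265,60,60,5)[:180]
R=np.zeros((480,740,3),np.uint8);R[:480,:440]=a;R[:300,440:740]=b;R[300:480,440:740]=d
cv2.imwrite('pics/c1.png',R)
e=cr(s,250,115,140,140,4);cv2.imwrite('pics/c2.png',e)
E
```

```text
(no output)
```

View pics/c1.png

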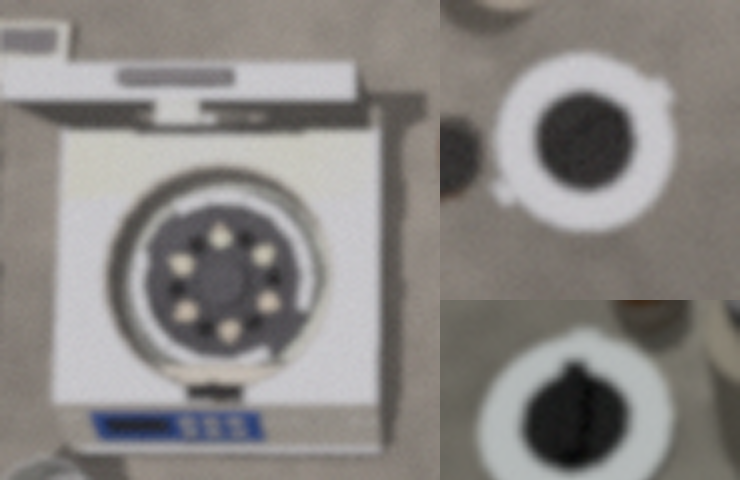

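View pics/c2.png

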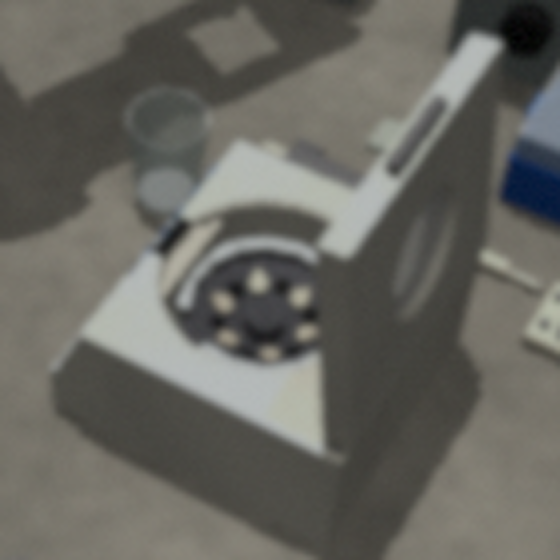

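```bash
python3 - <<'E'
from h import *
f=lambda x,y:(170+x/4-.4,145+y/4-.4)
g=lambda x,y:(330+(x-440)/5-.4,220+y/5-.4)
print('lid centre',ray('top',*g(586,141),.012)); 
for p in((660,95),(503,193)):print('tab',ray('top',*g(*p),.004))
print('rot c (rim)',ray('top',*f(216,278),.112))
for p in((52,405),(381,405),(380,130),(62,130)):print('top corner',ray('top',*f(*p),.112))
for p in((0,100),(357,100),(0,60),(357,60)):print('hl',ray('top',*f(*p),.315))
for p in((287,345),(222,278),(165,215)):print('gap',ray('top',*f(*p),.0855))
s=lambda x,y:(250+x/4-.4,115+y/4-.4)
for p in((160,250),(55,370),(345,460)): print('sc corner',ray('scene',*s(*p),.112))
for p in((330,250),(495,40)): print('sc hl',ray('scene',*s(*p),.31))
print('spare',ray('top',372.5,194,.01),'bottle',ray('top',343,211,.1),ray('scene',257,285,.05),'jar',ray('top',331,252,.06))
print('beaker',ray('top',183,271,.05))
E
```

```text
lid centre [ 0.389  -0.2541  0.012 ]
tab [ 0.4158 -0.3008  0.004 ]
tab [ 0.36   -0.2046  0.004 ]
rot c (rim) [0.4869 0.1333 0.112 ]
top corner [0.4012 0.2483 0.112 ]
top corner [0.395  0.0198 0.112 ]
top corner [0.5892 0.0162 0.112 ]
top corner [0.5962 0.242  0.112 ]
hl [0.5686 0.235  0.315 ]
hl [0.5618 0.0212 0.315 ]
hl [0.5932 0.2352 0.315 ]
hl [0.5863 0.0207 0.315 ]
gap [0.4413 0.0868 0.0855]
gap [0.4907 0.1326 0.0855]
gap [0.5376 0.1732 0.0855]
sc corner [0.4043 0.1195 0.112 ]
sc corner [ 0.3947 -0.0134  0.112 ]
sc corner [0.6051 0.0207 0.112 ]
sc hl [0.5723 0.0236 0.31  ]
sc hl [0.5862 0.2368 0.31  ]
spare [ 0.55   -0.3041  0.01  ] bottle [ 0.4877 -0.2013  0.1   ] [ 0.4886 -0.2025  0.05  ] jar [ 0.3761 -0.1667  0.06  ]
beaker [0.3334 0.2607 0.05  ]
```

Emit:
send_rows --motion '[{"gripper": 0,"travel": [-25.4,-22.2,-20],"rotation": [0,0,0]},{"gripper": 0,"travel": [-25.4,-22.2,-20],"rotation": [0,0,0]},{"gripper": 0,"travel": [-25.4,-22.2,-20],"rotation": [0,0,0]},{"gripper": 0,"travel": [-25.4,-22.2,-20],"rotation": [0,0,0]},{"gripper": 0,"travel": [-25.4,-22.2,-20],"rotation": [0,0,0]},{"gripper": 0,"travel": [-25.4,-22.2,-20],"rotation": [0,0,0]},{"gripper": 0,"travel": [-25.4,-22.2,-10],"rotation": [0,0,0]},{"gripper": 0,"travel": [-25.4,-22.2,0],"rotation": [0,0,0]},{"gripper": 0,"travel": [-25.4,-22.2,0],"rotation": [0,0,0]},{"gripper": 0,"travel": [-25.4,-22.2,0],"rotation": [0,0,0]},{"gripper": 0,"travel": [-25.4,-22.2,0],"rotation": [0,0,0]},{"gripper": 0,"travel": [-25.4,-22.2,0],"rotation": [0,0,0]}]'

```text
t: 1.1
tcp_pos: [0.4138, 0.2226, 0.3611]
tool_rot: [0.184, 0.983, -0.0, -0.0]
force: [0.4, 0.5, 0.6]
finger_gap: -0.001
```

Emit:
send_rows --motion '[{"gripper": 0,"travel": [-25.4,-22.2,0],"rotation": [0,0,0]},{"gripper": 0,"travel": [-25.4,-22.2,0],"rotation": [0,0,0]},{"gripper": 0,"travel": [-25.4,-22.2,0],"rotation": [0,0,0]},{"gripper": 0,"travel": [0,0,0],"rotation": [0,0,0]},{"gripper": 0,"travel": [0,0,0],"rotation": [0,0,0]},{"gripper": 0,"travel": [0,0,0],"rotation": [0,0,0]}]'

```text
t: 1.6
tcp_pos: [0.4601, 0.1348, 0.3609]
tool_rot: [0.184, 0.983, 0.0, -0.001]
force: [0.0, 0.1, 0.1]
finger_gap: -0.002
```

```bash
python3 - <<'E'
from h import *
s=manip.sense();print(s['t'],s['tcp_pos'],s['tool_rot'],s['q'],s['force'])
c=manip.calibration('wrist');im=manip.snapshot('wrist');print(c['fx'],c['cx'],c['cy'],np.round(c['cam_to_world'],3).tolist())
np.save('w1.npy',c,allow_pickle=True)
for p in((.489,.133,.0855),(.489,.133,.112)):print(proj('wrist',np.array(p),c))
cv2.imwrite('pics/w1.png',im[:,:,::-1])
E
```

```text
1.6 [0.46014397 0.13476227 0.36087885] [ 1.84156549e-01  9.82896561e-01  1.45496210e-04 -8.33215588e-04] [ 5.08505557e-02  1.85178995e-01  1.59929928e+00  6.88086900e-04
  1.35866658e+00 -1.14966370e+00] [0.00293523 0.07672753 0.09548174]
309.969780505461 278.27372351837215 204.84038457055337 [[0.362, 0.892, 0.272, 0.391], [0.932, -0.346, -0.105, 0.162], [0.0, 0.292, -0.956, 0.502], [0.0, 0.0, 0.0, 1.0]]
[284.6 187.5]
[285.  192.3]
```

View pics/w1.png

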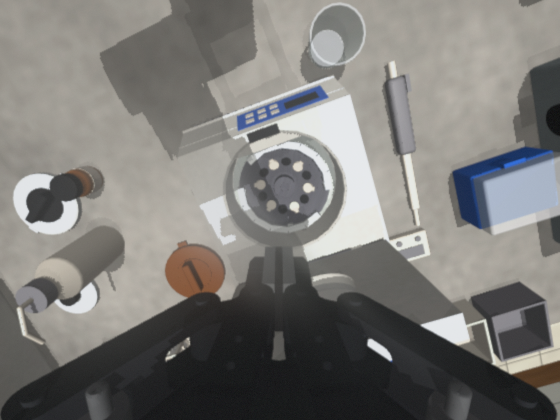

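```bash
python3 - <<'E'
from h import *
c=np.load('w1.npy',allow_pickle=True).item()
im=cv2.imread('pics/w1.png')
# rectified view of plane z=.0855 around (.489,.133): 3px/mm, up=+x, left=+y
X=[[.564,.208],[.564,.058],[.414,.058],[.414,.208]]
src=np.float32([proj('wrist',np.array([*p,.0855]),c) for p in X]);dst=np.float32([[0,0],[600,0],[600,600],[0,600]])
a=cv2.warpPerspective(im,cv2.getPerspectiveTransform(src,dst),(600,600),flags=cv2.INTER_CUBIC)
cv2.imwrite('pics/r1.png',a)
E
```

```text
(no output)
```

View pics/r1.png

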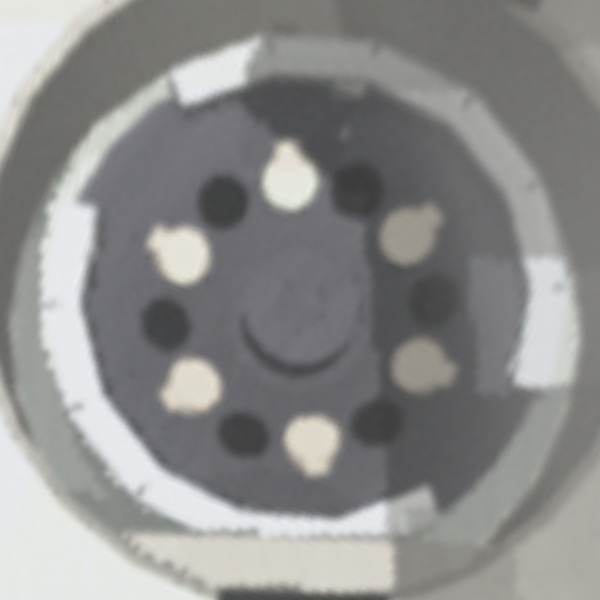

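Emit:
send_rows --motion '[{"gripper": 0,"travel": [0,0,28],"rotation": [0,0,0]},{"gripper": 0,"travel": [0,0,29],"rotation": [0,0,0]},{"gripper": 0,"travel": [0,0,29],"rotation": [0,0,0]},{"gripper": 0,"travel": [-16,6.2,0],"rotation": [0,0,0]},{"gripper": 0,"travel": [-16,6.2,0],"rotation": [0,0,0]},{"gripper": 0,"travel": [-16,6.2,0],"rotation": [0,0,0]},{"gripper": 0,"travel": [-16,6.2,0],"rotation": [0,0,0]},{"gripper": 0,"travel": [-12,4.6,0],"rotation": [0,0,0]},{"gripper": 0,"travel": [-7,2.7,0],"rotation": [0,0,0]},{"gripper": 0,"travel": [-5,2,0],"rotation": [0,0,0]},{"gripper": 0,"travel": [0,0,0],"rotation": [0,0,0]},{"gripper": 0,"travel": [0,0,0],"rotation": [0,0,0]}]'

```text
t: 2.65
tcp_pos: [0.5542, 0.1352, 0.2751]
tool_rot: [0.183, 0.983, -0.0, -0.001]
force: [-0.4, -0.6, -0.1]
finger_gap: -0.002
```

Emit:
send_rows --motion '[{"gripper": 0,"travel": [-5,2,0],"rotation": [0,0,0]},{"gripper": 0,"travel": [-5,2,0],"rotation": [0,0,0]},{"gripper": 0,"travel": [-5,2,0],"rotation": [0,0,0]}]'

```text
t: 2.9
tcp_pos: [0.5711, 0.1348, 0.276]
tool_rot: [0.184, 0.983, -0.0, -0.0]
force: [-2.5, 0.3, 3.6]
finger_gap: 0.002
```

Emit:
send_rows --motion '[{"gripper": 0,"travel": [-5,2,0],"rotation": [0,0,0]},{"gripper": 0,"travel": [-5,2,0],"rotation": [0,0,0]},{"gripper": 0,"travel": [-5,2,0],"rotation": [0,0,0]},{"gripper": 0,"travel": [0,0,0],"rotation": [0,0,0]}]'

```text
t: 3.23
tcp_pos: [0.5887, 0.1347, 0.275]
tool_rot: [0.184, 0.983, 0.0, 0.0]
force: [-0.1, -0.0, 0.2]
finger_gap: 0.0
```

Emit:
send_rows --motion '[{"gripper": 0,"travel": [3.85,-36.2,-2],"rotation": [0,0,0]},{"gripper": 0,"travel": [3.85,-36.2,-2],"rotation": [0,0,0]},{"gripper": 0,"travel": [3.85,-36.2,-2],"rotation": [0,0,0]},{"gripper": 0,"travel": [3.85,-36.2,-2],"rotation": [0,0,0]},{"gripper": 0,"travel": [3.85,-36.2,-2],"rotation": [0,0,0]},{"gripper": 0,"travel": [3.85,-36.2,0],"rotation": [0,0,0]},{"gripper": 0,"travel": [3.85,-36.2,0],"rotation": [0,0,0]},{"gripper": 0,"travel": [3.85,-36.2,0],"rotation": [0,0,0]},{"gripper": 0,"travel": [3.85,-36.2,0],"rotation": [0,0,0]},{"gripper": 0,"travel": [3.85,-36.2,0],"rotation": [0,0,0]},{"gripper": 0,"travel": [3.85,-36.2,0],"rotation": [0,0,0]},{"gripper": 0,"travel": [3.85,-36.2,0],"rotation": [0,0,0]}]'

```text
t: 4.23
tcp_pos: [0.3868, -0.2555, 0.2853]
tool_rot: [0.184, 0.983, -0.001, 0.001]
force: [0.5, -0.1, 0.2]
finger_gap: -0.001
```

Emit:
send_rows --motion '[{"gripper": 0,"travel": [0,0,0],"rotation": [0,0,6.5]},{"gripper": 0,"travel": [0,0,0],"rotation": [0,0,6.5]},{"gripper": 0,"travel": [0,0,0],"rotation": [0,0,6.5]},{"gripper": 0,"travel": [0,0,0],"rotation": [0,0,6.5]},{"gripper": 0,"travel": [0,0,0],"rotation": [0,0,6.5]},{"gripper": 0,"travel": [0,0,0],"rotation": [0,0,6.3]},{"gripper": 0,"travel": [0,0,0],"rotation": [0,0,0]},{"gripper": 0,"travel": [0,0,0],"rotation": [0,0,0]},{"gripper": 0,"travel": [0,0,0],"rotation": [0,0,0]}]'

```text
t: 4.98
tcp_pos: [0.3875, -0.2537, 0.2852]
tool_rot: [0.499, 0.867, -0.0, 0.0]
force: [-0.1, -0.1, -0.1]
finger_gap: -0.005
```

```bash
python3 - <<'E'
from h import *
s=manip.sense();print(s['t'],s['tcp_pos'],s['tool_rot'],s['q'])
c=manip.calibration('wrist');im=manip.snapshot('wrist')
np.save('w2.npy',c,allow_pickle=True);cv2.imwrite('pics/w2.png',im[:,:,::-1])
out=[]
for z in(.012,.034):  # left: disc plane, right: bar top plane; 5px/mm, up=+x, left=+y
    X=[[.464,-.178],[.464,-.328],[.314,-.328],[.314,-.178]]
    src=np.float32([proj('wrist',np.array([*p,z]),c) for p in X]);dst=np.float32([[0,0],[400,0],[400,400],[0,400]])
    out.append(cv2.warpPerspective(im[:,:,::-1],cv2.getPerspectiveTransform(src,dst),(400,400),flags=cv2.INTER_CUBIC))
cv2.imwrite('pics/r2.png',np.hstack(out))
E
```

```text
4.9833 [ 0.38753892 -0.25369626  0.2852389 ] [ 4.98913978e-01  8.66651477e-01 -8.85897820e-05  2.29796251e-04] [-8.21599582e-01  2.37436001e-01  1.75291408e+00 -3.70328951e-05
  1.15075117e+00 -1.34769038e+00]
```

View pics/r2.png

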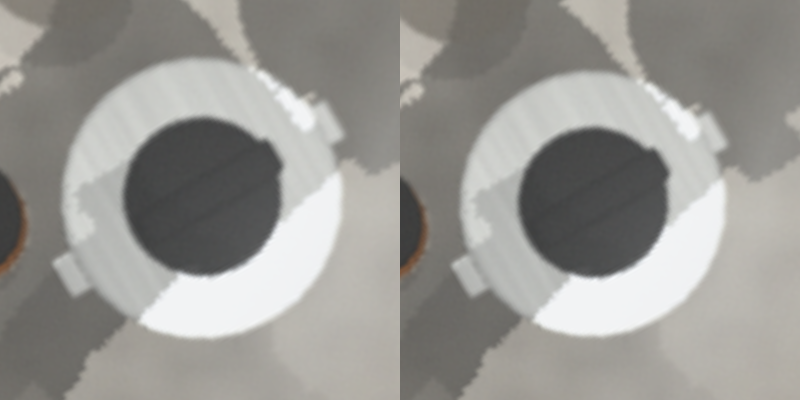

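Emit:
send_rows --newtons 80 --motion '[{"gripper": 45,"travel": [-1,1.7,20],"rotation": [0,0,0]},{"gripper": 45,"travel": [0,0,30],"rotation": [0,0,0]},{"gripper": 45,"travel": [0,0,30],"rotation": [0,0,0]},{"gripper": 45,"travel": [0,0,30],"rotation": [0,0,0]},{"gripper": 45,"travel": [0,0,30],"rotation": [0,0,0]},{"gripper": 45,"travel": [0,0,30],"rotation": [0,0,0]},{"gripper": 45,"travel": [0,0,30],"rotation": [0,0,0]},{"gripper": 45,"travel": [0,0,25],"rotation": [0,0,0]},{"gripper": 45,"travel": [0,0,20],"rotation": [0,0,0]},{"gripper": 45,"travel": [0,0,15],"rotation": [0,0,0]},{"gripper": 45,"travel": [0,0,8],"rotation": [0,0,0]},{"gripper": 45,"travel": [0,0,0],"rotation": [0,0,0]}]'

```text
t: 6.03
tcp_pos: [0.3889, -0.2531, 0.0158]
tool_rot: [0.5, 0.866, 0.0, -0.001]
force: [-0.5, 0.6, 0.3]
finger_gap: 0.528
```

Emit:
send_rows --motion '[{"gripper": 45,"travel": [0,0,0],"rotation": [0,0,0]},{"gripper": 0,"travel": [0,0,0],"rotation": [0,0,0]},{"gripper": 0,"travel": [0,0,0],"rotation": [0,0,0]},{"gripper": 0,"travel": [0,0,0],"rotation": [0,0,0]},{"gripper": 0,"travel": [0,0,0],"rotation": [0,0,0]},{"gripper": 0,"travel": [0,0,0],"rotation": [0,0,0]},{"gripper": 0,"travel": [0,0,0],"rotation": [0,0,0]},{"gripper": 0,"travel": [0,0,0],"rotation": [0,0,0]}]'

```text
t: 6.7
tcp_pos: [0.3899, -0.254, 0.0186]
tool_rot: [0.5, 0.866, -0.0, 0.001]
force: [-0.0, 1.2, 6.1]
finger_gap: 0.135
```

Emit:
send_rows --motion '[{"gripper": 0,"travel": [0,0,-6],"rotation": [0,0,0]},{"gripper": 0,"travel": [0,0,-15],"rotation": [0,0,0]},{"gripper": 0,"travel": [0,0,-25],"rotation": [0,0,0]},{"gripper": 0,"travel": [0,0,-25],"rotation": [0,0,0]},{"gripper": 0,"travel": [0,0,-25],"rotation": [0,0,-5]},{"gripper": 0,"travel": [0,0,-25],"rotation": [0,0,-6]},{"gripper": 0,"travel": [0,0,-25],"rotation": [0,0,-6]},{"gripper": 0,"travel": [0,0,-25],"rotation": [0,0,-6]},{"gripper": 0,"travel": [0,0,-25],"rotation": [0,0,-6]},{"gripper": 0,"travel": [0,0,-25],"rotation": [0,0,-6]},{"gripper": 0,"travel": [0,0,-25],"rotation": [0,0,-6]},{"gripper": 0,"travel": [0,0,-20],"rotation": [0,0,-6]}]'

```text
t: 7.7
tcp_pos: [0.3891, -0.2531, 0.2858]
tool_rot: [0.11, 0.994, -0.001, 0.001]
force: [0.8, -0.2, -1.3]
finger_gap: 0.138
```

Emit:
send_rows --motion '[{"gripper": 0,"travel": [0,0,0],"rotation": [0,0,-6]},{"gripper": 0,"travel": [0,0,0],"rotation": [0,0,-6]},{"gripper": 0,"travel": [0,0,0],"rotation": [0,0,-6]},{"gripper": 0,"travel": [0,0,0],"rotation": [0,0,-6]},{"gripper": 0,"travel": [0,0,0],"rotation": [0,0,-6]},{"gripper": 0,"travel": [0,0,0],"rotation": [0,0,-6]},{"gripper": 0,"travel": [0,0,0],"rotation": [0,0,-6]},{"gripper": 0,"travel": [0,0,0],"rotation": [0,0,-6]},{"gripper": 0,"travel": [0,0,0],"rotation": [0,0,-6]},{"gripper": 0,"travel": [0,0,0],"rotation": [0,0,-5]},{"gripper": 0,"travel": [0,0,0],"rotation": [0,0,-4]},{"gripper": 0,"travel": [0,0,0],"rotation": [0,0,0]}]'

```text
t: 8.7
tcp_pos: [0.4376, -0.1855, 0.2748]
tool_rot: [-0.375, 0.925, -0.029, -0.048]
force: [-0.0, 0.0, -0.8]
finger_gap: 0.14
```

```bash
cat >> h.py <<'E'
from scipy.spatial.transform import Rotation as Ro
def to(pos,psi,s=None):
    "total tool-frame travel (mm) at current attitude, and rotvec (deg) to tool-down with jaw axis at psi deg"
    s=s or manip.sense();R=Ro.from_quat(s['tool_rot'])
    G=Ro.from_matrix(np.array([[np.cos(p:=np.radians(psi+90)),np.cos(p-np.pi/2),0],[np.sin(p),np.sin(p-np.pi/2),0],[0,0,-1]]))
    y=np.degrees(np.arctan2(*R.apply([0,1,0])[1::-1]))
    print('t',s['t'],'pos',np.round(s['tcp_pos'],4),'psi',round(y,2),'F',np.round(s['force'],1),'q',np.round(s['q'],2))
    print('travel',np.round(R.inv().apply(np.array(pos)-s['tcp_pos'])*1000,1),'rot',np.round((R.inv()*G).as_rotvec(degrees=True),2))
E
python3 -c "
from h import *
to((.43,-.12,.29),110)"
```

```text
t 8.7 pos [ 0.4376 -0.1855  0.2748] psi 134.14 F [-0.   0.  -0.8] q [-0.57  0.28  1.72 -0.12  1.14 -2.85]
travel [-38.1  52.  -20.5] rot [-2.39 -6.03 24.05]
```

Emit:
send_rows --motion '[{"gripper": 0,"travel": [-6.4,8.7,-3.4],"rotation": [-0.4,-1,4]},{"gripper": 0,"travel": [-6.4,8.7,-3.4],"rotation": [-0.4,-1,4]},{"gripper": 0,"travel": [-6.4,8.7,-3.4],"rotation": [-0.4,-1,4]},{"gripper": 0,"travel": [-6.4,8.7,-3.4],"rotation": [-0.4,-1,4]},{"gripper": 0,"travel": [-6.4,8.7,-3.4],"rotation": [-0.4,-1,4]},{"gripper": 0,"travel": [-6.4,8.7,-3.4],"rotation": [-0.4,-1,4]},{"gripper": 0,"travel": [0,0,0],"rotation": [0,0,0]}]'

```text
t: 9.28
tcp_pos: [0.4403, -0.1227, 0.2929]
tool_rot: [-0.171, 0.985, -0.001, 0.001]
force: [-0.6, -0.7, -1.9]
finger_gap: 0.141
```

```bash
python3 -c "
from h import *
to((.4898,.1315,.29),110)"
```

```text
t 9.2833 pos [ 0.4403 -0.1227  0.2929] psi 109.7 F [-0.6 -0.7 -1.9] q [-0.52  0.22  1.76 -0.    1.17 -2.43]
travel [-132.2  222.6    2.6] rot [-0.09  0.05 -0.3 ]
```

Emit:
send_rows --motion '[{"gripper": 0,"travel": [-14.7,24.7,0.3],"rotation": [0,0,0]},{"gripper": 0,"travel": [-14.7,24.7,0.3],"rotation": [0,0,0]},{"gripper": 0,"travel": [-14.7,24.7,0.3],"rotation": [0,0,0]},{"gripper": 0,"travel": [-14.7,24.7,0.3],"rotation": [0,0,0]},{"gripper": 0,"travel": [-14.7,24.7,0.3],"rotation": [0,0,0]},{"gripper": 0,"travel": [-14.7,24.7,0.3],"rotation": [0,0,0]},{"gripper": 0,"travel": [-14.7,24.7,0.3],"rotation": [0,0,0]},{"gripper": 0,"travel": [-14.7,24.7,0.3],"rotation": [0,0,0]},{"gripper": 0,"travel": [-14.6,25,0.3],"rotation": [0,0,0]},{"gripper": 0,"travel": [0,0,0],"rotation": [0,0,0]}]'

```text
t: 10.12
tcp_pos: [0.4907, 0.1341, 0.2889]
tool_rot: [-0.174, 0.985, -0.0, 0.001]
force: [-0.2, 0.7, -0.7]
finger_gap: 0.139
```

Emit:
send_rows --motion '[{"gripper": 0,"travel": [0,0,10],"rotation": [0,0,-6]},{"gripper": 0,"travel": [0,0,20],"rotation": [0,0,-6]},{"gripper": 0,"travel": [0,0,25],"rotation": [0,0,-6]},{"gripper": 0,"travel": [0,0,25],"rotation": [0,0,-6]},{"gripper": 0,"travel": [0,0,20],"rotation": [0,0,-6]},{"gripper": 0,"travel": [0,0,15],"rotation": [0,0,0]},{"gripper": 0,"travel": [0,0,15],"rotation": [0,0,0]},{"gripper": 0,"travel": [0,0,10],"rotation": [0,0,0]},{"gripper": 0,"travel": [0,0,0],"rotation": [0,0,0]},{"gripper": 0,"travel": [0,0,0],"rotation": [0,0,0]}]'

```text
t: 10.95
tcp_pos: [0.4901, 0.1299, 0.1487]
tool_rot: [-0.421, 0.907, -0.001, -0.001]
force: [-0.6, 0.7, -1.8]
finger_gap: 0.138
```

```bash
python3 - <<'E'
from h import *
to((.4898,.1315,.104),140)
c=manip.calibration('wrist');im=manip.snapshot('wrist')[:,:,::-1];t=manip.snapshot('top')[:,:,::-1]
np.save('w3.npy',c,allow_pickle=True)
for n,i in(('w3',im),('t3',t)):cv2.imwrite(f'pics/{n}.png',i)
k=cv2.resize(t[145:255,170:280],None,fx=3.82,fy=3.82,interpolation=cv2.INTER_CUBIC)[:420]
cv2.imwrite('pics/v3.png',np.hstack([im[:,100:460],k]))
E
```

```text
t 10.95 pos [0.4901 0.1299 0.1487] psi 139.79 F [-0.6  0.7 -1.8] q [ 0.04  0.49  1.81 -0.    0.84 -2.4 ]
travel [-1.1  1.3 44.7] rot [-0.05 -0.11 -0.21]
```

View pics/v3.png

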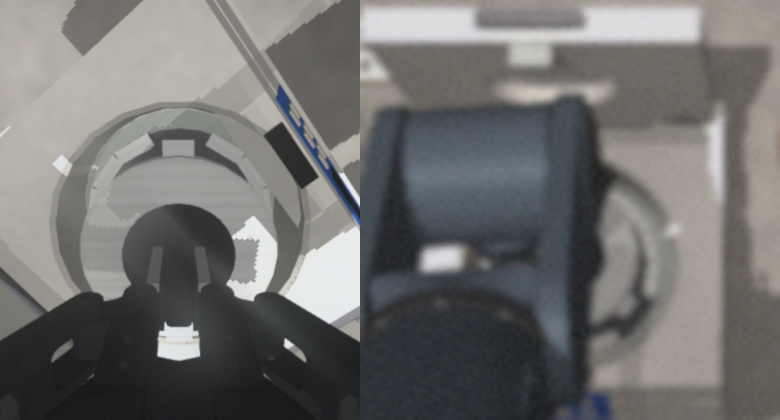

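Emit:
send_rows --motion '[{"gripper": 0,"travel": [-1.0,1.0,15],"rotation": [0,0,0]},{"gripper": 0,"travel": [0,0,15],"rotation": [0,0,0]},{"gripper": 0,"travel": [0,0,8],"rotation": [0,0,0]},{"gripper": 0,"travel": [0,0,0],"rotation": [0,0,0]},{"gripper": 0,"travel": [0,0,0],"rotation": [0,0,0]}]'

```text
t: 11.47
tcp_pos: [0.4903, 0.1319, 0.1112]
tool_rot: [-0.421, 0.907, -0.001, -0.0]
force: [0.7, 1.0, -1.3]
finger_gap: 0.139
```

Emit:
send_rows --motion '[{"gripper": 0,"travel": [0,0,3],"rotation": [0,0,0]},{"gripper": 0,"travel": [0,0,3],"rotation": [0,0,0]},{"gripper": 0,"travel": [0,0,0],"rotation": [0,0,0]}]'

```text
t: 11.72
tcp_pos: [0.4901, 0.1319, 0.1049]
tool_rot: [-0.421, 0.907, -0.001, -0.0]
force: [1.0, 0.7, -0.7]
finger_gap: 0.139
```

Emit:
send_rows --motion '[{"gripper": 0,"travel": [0,0,2],"rotation": [0,0,0]},{"gripper": 0,"travel": [0,0,2],"rotation": [0,0,0]},{"gripper": 0,"travel": [0,0,0],"rotation": [0,0,0]}]'

```text
t: 11.97
tcp_pos: [0.4899, 0.1319, 0.1006]
tool_rot: [-0.421, 0.907, -0.001, -0.0]
force: [-0.0, 0.2, -1.1]
finger_gap: 0.142
```

Below the lip tops now, with no contact force; I'll keep going down slowly.

Emit:
send_rows --motion '[{"gripper": 0,"travel": [0,0,2],"rotation": [0,0,0]},{"gripper": 0,"travel": [0,0,2],"rotation": [0,0,0]},{"gripper": 0,"travel": [0,0,0],"rotation": [0,0,0]}]'

```text
t: 12.22
tcp_pos: [0.4898, 0.1319, 0.0965]
tool_rot: [-0.421, 0.907, -0.001, -0.001]
force: [-0.3, 0.5, -0.5]
finger_gap: 0.138
```

Emit:
send_rows --motion '[{"gripper": 0,"travel": [0,0,1.5],"rotation": [0,0,0]},{"gripper": 0,"travel": [0,0,1.5],"rotation": [0,0,0]},{"gripper": 0,"travel": [0,0,0],"rotation": [0,0,0]}]'

```text
t: 12.47
tcp_pos: [0.4899, 0.1319, 0.0936]
tool_rot: [-0.421, 0.907, -0.001, -0.0]
force: [-0.2, -0.2, 0.0]
finger_gap: 0.141
```

Emit:
send_rows --motion '[{"gripper": 0,"travel": [0,0,1],"rotation": [0,0,0]},{"gripper": 0,"travel": [0,0,0],"rotation": [0,0,0]}]'

```text
t: 12.63
tcp_pos: [0.4901, 0.1319, 0.0928]
tool_rot: [-0.421, 0.907, -0.001, -0.0]
force: [-0.6, 0.4, -1.4]
finger_gap: 0.138
```

Emit:
send_rows --motion '[{"gripper": 0,"travel": [0,0,0.8],"rotation": [0,0,0]},{"gripper": 0,"travel": [0,0,0],"rotation": [0,0,0]}]'

```text
t: 12.8
tcp_pos: [0.4901, 0.1319, 0.0926]
tool_rot: [-0.421, 0.907, -0.001, -0.0]
force: [-1.7, -0.6, 4.4]
finger_gap: 0.14
```

Emit:
send_rows --motion '[{"gripper": 0,"travel": [0,0,-0.4],"rotation": [0,0,3]},{"gripper": 0,"travel": [0,0,0],"rotation": [0,0,4]},{"gripper": 0,"travel": [0,0,0],"rotation": [0,0,4]},{"gripper": 0,"travel": [0,0,0],"rotation": [0,0,4]},{"gripper": 0,"travel": [0,0,0],"rotation": [0,0,4]},{"gripper": 0,"travel": [0,0,0],"rotation": [0,0,0]}]'

```text
t: 13.3
tcp_pos: [0.4901, 0.132, 0.0926]
tool_rot: [-0.265, 0.964, -0.001, 0.0]
force: [0.3, -0.1, 0.7]
finger_gap: 0.139
```

```bash
python3 -c "
from h import *
to((.4898,.1319,.0926),90);print(manip.sense()['ft_torque'])"
```

```text
t 13.3 pos [0.4901 0.132  0.0926] psi 120.72 F [ 0.3 -0.1  0.7] q [ 0.04  0.59  1.84 -0.    0.7  -2.06]
travel [0.3 0.  0. ] rot [-9.000e-02  1.000e-02  3.072e+01]
[0.12908036 0.02636598 0.02565487]
```

Emit:
send_rows --motion '[{"gripper": 0,"travel": [0,0,0],"rotation": [0,0,4]},{"gripper": 0,"travel": [0,0,0],"rotation": [0,0,4]},{"gripper": 0,"travel": [0,0,0],"rotation": [0,0,4]},{"gripper": 0,"travel": [0,0,0],"rotation": [0,0,4]},{"gripper": 0,"travel": [0,0,0],"rotation": [0,0,4]},{"gripper": 0,"travel": [0,0,0],"rotation": [0,0,3]},{"gripper": 0,"travel": [0,0,0],"rotation": [0,0,2]},{"gripper": 0,"travel": [0,0,0],"rotation": [0,0,0]}]'

```text
t: 13.97
tcp_pos: [0.4902, 0.132, 0.0926]
tool_rot: [-0.051, 0.999, -0.001, 0.0]
force: [-0.2, -0.4, 1.7]
finger_gap: 0.141
```

```bash
python3 -c "
from h import *
to((.4898,.1319,.0926),90);print(manip.sense()['ft_torque'])"
```

```text
t 13.9667 pos [0.4902 0.132  0.0926] psi 95.85 F [-0.2 -0.4  1.7] q [ 0.04  0.59  1.84 -0.    0.7  -1.63]
travel [ 0.4 -0.1  0. ] rot [-0.09  0.04  5.85]
[ 0.1226603   0.02625401 -0.04777428]
```

Emit:
send_rows --motion '[{"gripper": 0,"travel": [0,0,0],"rotation": [0,0,2]},{"gripper": 0,"travel": [0,0,0],"rotation": [0,0,2]},{"gripper": 0,"travel": [0,0,0],"rotation": [0,0,0]}]'

```text
t: 14.22
tcp_pos: [0.4903, 0.1319, 0.0926]
tool_rot: [-0.016, 1.0, -0.001, 0.0]
force: [0.0, -0.5, 1.0]
finger_gap: 0.138
```

```bash
python3 -c "
from h import *
to((.4898,.1319,.0926),90);print(manip.sense()['ft_torque'])"
```

```text
t 14.2167 pos [0.4903 0.1319 0.0926] psi 91.87 F [ 0.  -0.5  1. ] q [ 0.04  0.59  1.84 -0.    0.7  -1.56]
travel [ 0.5 -0.   0. ] rot [-0.09  0.05  1.87]
[0.11573204 0.06571505 0.00146767]
```

Emit:
send_rows --motion '[{"gripper": 0,"travel": [0,0,0],"rotation": [0,0,1.5]},{"gripper": 0,"travel": [0,0,0],"rotation": [0,0,1.5]},{"gripper": 0,"travel": [0,0,0],"rotation": [0,0,0]}]'

```text
t: 14.47
tcp_pos: [0.4902, 0.1316, 0.0926]
tool_rot: [0.008, 1.0, -0.001, 0.0]
force: [-0.6, -1.1, 2.4]
finger_gap: 0.137
```

```bash
python3 -c "
from h import *
to((.4898,.1319,.0926),90);print(manip.sense()['ft_torque'])"
```

```text
t 14.4667 pos [0.4902 0.1316 0.0926] psi 89.03 F [-0.6 -1.1  2.4] q [ 0.04  0.59  1.84 -0.    0.7  -1.51]
travel [0.4 0.3 0. ] rot [-0.15  0.04 -0.97]
[-0.0502468   0.00948764  0.48497327]
```

Emit:
send_rows --motion '[{"gripper": 0,"travel": [0,0,0],"rotation": [0,0,1.5]},{"gripper": 0,"travel": [0,0,0],"rotation": [0,0,1.5]},{"gripper": 0,"travel": [0,0,0],"rotation": [0,0,0]}]'

```text
t: 14.72
tcp_pos: [0.4902, 0.1316, 0.0926]
tool_rot: [0.034, 0.999, -0.001, 0.0]
force: [-1.7, -1.1, 2.0]
finger_gap: 0.141
```

```bash
python3 -c "
from h import *
to((.4898,.1319,.0926),90);print(manip.sense()['ft_torque'])"
```

```text
t 14.7167 pos [0.4902 0.1316 0.0926] psi 86.06 F [-1.7 -1.1  2. ] q [ 0.04  0.59  1.84 -0.    0.7  -1.46]
travel [0.4 0.2 0. ] rot [-0.16  0.05 -3.94]
[-0.08384218  0.0166592   0.64999181]
```

Emit:
send_rows --motion '[{"gripper": 45,"travel": [0,0,0],"rotation": [0,0,0]},{"gripper": 45,"travel": [0,0,0],"rotation": [0,0,0]},{"gripper": 45,"travel": [0,0,0],"rotation": [0,0,0]},{"gripper": 45,"travel": [0,0,0],"rotation": [0,0,0]},{"gripper": 45,"travel": [0,0,-8],"rotation": [0,0,0]},{"gripper": 45,"travel": [0,0,-20],"rotation": [0,0,0]},{"gripper": 45,"travel": [0,0,-30],"rotation": [0,0,-2]},{"gripper": 0,"travel": [0,0,-40],"rotation": [0,0,-2]},{"gripper": 0,"travel": [0,0,-40],"rotation": [0,0,0]},{"gripper": 0,"travel": [0,0,-40],"rotation": [0,0,0]},{"gripper": 0,"travel": [0,0,-40],"rotation": [0,0,0]},{"gripper": 0,"travel": [0,0,-40],"rotation": [0,0,0]}]'

```text
t: 15.72
tcp_pos: [0.4891, 0.1324, 0.3532]
tool_rot: [0.002, 1.0, -0.001, 0.0]
force: [2.0, -0.3, -1.0]
finger_gap: -0.001
```

Emit:
send_rows --motion '[{"gripper": 0,"travel": [0,0,-22],"rotation": [0,0,0]},{"gripper": 0,"travel": [0,0,0],"rotation": [0,0,0]},{"gripper": 0,"travel": [0,0,0],"rotation": [0,0,0]}]'

```text
t: 15.97
tcp_pos: [0.4902, 0.1325, 0.3744]
tool_rot: [0.002, 1.0, -0.001, 0.002]
force: [0.1, -0.6, -0.4]
finger_gap: -0.002
```

```bash
python3 - <<'E'
from h import *
to((.49,.132,.375),90)
c=manip.calibration('wrist');im=manip.snapshot('wrist')[:,:,::-1];sc=manip.snapshot('scene')[:,:,::-1]
X=[[.564,.208],[.564,.058],[.414,.058],[.414,.208]]
src=np.float32([proj('wrist',np.array([*p,.0855]),c) for p in X]);dst=np.float32([[0,0],[400,0],[400,400],[0,400]])
a=cv2.warpPerspective(im,cv2.getPerspectiveTransform(src,dst),(400,400),flags=cv2.INTER_CUBIC)
cv2.imwrite('pics/v4.png',np.hstack([a,cv2.resize(sc[115:255,250:390],(400,400),interpolation=cv2.INTER_CUBIC)]))
E
```

```text
t 15.9667 pos [0.4902 0.1325 0.3744] psi 89.8 F [ 0.1 -0.6 -0.4] q [ 0.04  0.22  1.52 -0.    1.4  -1.52]
travel [ 0.2 -0.5 -0.6] rot [-0.08  0.25 -0.2 ]
```

View pics/v4.png

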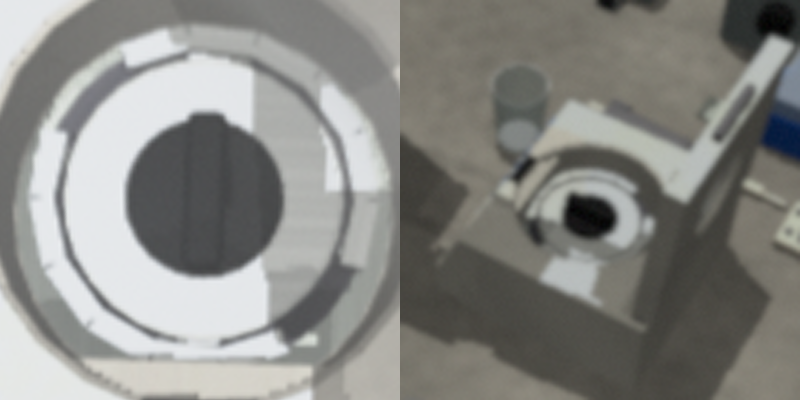

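Rotor lid is seated: the bar lies along x, 50° past the gaps at (85,100) and (320,300), which are now empty. The hinged lid stands about upright, so I'll go behind it next.

Emit:
send_rows --motion '[{"gripper": 0,"travel": [-20,0,0],"rotation": [0,0,0]},{"gripper": 0,"travel": [-40,0,0],"rotation": [0,0,0]},{"gripper": 0,"travel": [-40,0,0],"rotation": [0,0,0]},{"gripper": 0,"travel": [-40,0,0],"rotation": [0,0,0]},{"gripper": 0,"travel": [-35,0,0],"rotation": [0,0,0]},{"gripper": 0,"travel": [0,0,0],"rotation": [0,0,0]},{"gripper": 0,"travel": [0,0,20],"rotation": [0,0,0]},{"gripper": 0,"travel": [0,0,20],"rotation": [0,0,0]},{"gripper": 0,"travel": [0,0,20],"rotation": [0,0,0]},{"gripper": 0,"travel": [0,0,15],"rotation": [0,0,0]},{"gripper": 0,"travel": [0,0,0],"rotation": [0,0,0]}]'

```text
t: 16.98
tcp_pos: [0.6611, 0.1314, 0.2907]
tool_rot: [0.002, 1.0, -0.001, -0.007]
force: [-1.0, -0.4, -0.3]
finger_gap: 0.001
```

```bash
python3 - <<'E'
from h import *
to((.625,.132,.298),90)
p0=None
for th in np.r_[1.5:-.01:-.1]:
    p=np.array([.598-.18*np.cos(th)+.016*np.sin(th)+.011,.118+.18*np.sin(th)+.016*np.cos(th)])*1000
    print(round(th,2),p.round(1),'' if p0 is None else np.round([p0[0]-p[0],p0[1]-p[1]],1));p0=p
E
```

```text
t 16.9833 pos [0.6611 0.1314 0.2907] psi 89.79 F [-1.  -0.4 -0.3] q [ 0.03  0.55  1.22 -0.    1.39 -1.54]
travel [36.2  0.4 -6.8] rot [-0.12 -0.75 -0.21]
1.5 [612.2 298.7] 
1.4 [594.2 298.1] [18.1  0.6]
1.3 [576.3 295.7] [17.9  2.4]
1.2 [558.7 291.6] [17.6  4.2]
1.1 [541.6 285.7] [17.1  5.9]
1.0 [525.2 278.1] [16.4  7.6]
0.9 [509.6 268.9] [15.6  9.2]
0.8 [495.1 258.3] [14.6 10.7]
0.7 [481.6 246.2] [13.4 12.1]
0.6 [469.5 232.8] [12.2 13.4]
0.5 [458.7 218.3] [10.8 14.5]
0.4 [449.4 202.8] [ 9.3 15.5]
0.3 [441.8 186.5] [ 7.7 16.4]
0.2 [435.8 169.4] [ 6. 17.]
0.1 [431.5 151.9] [ 4.3 17.6]
-0.0 [429. 134.] [ 2.5 17.9]
```

Emit:
send_rows --motion '[{"gripper": 0,"travel": [10,0,-1.6],"rotation": [0,0,0]},{"gripper": 0,"travel": [10,0,-1.6],"rotation": [0,0,0]},{"gripper": 0,"travel": [10,0,-1.6],"rotation": [0,0,0]},{"gripper": 0,"travel": [10,0,-1.6],"rotation": [0,0,0]},{"gripper": 0,"travel": [10,0,-1.6],"rotation": [0,0,0]},{"gripper": 0,"travel": [9,0,0.3],"rotation": [0,0,0]},{"gripper": 0,"travel": [9,0,0.3],"rotation": [0,0,0]},{"gripper": 0,"travel": [9,0,1.2],"rotation": [0,0,0]},{"gripper": 0,"travel": [9,0,1.2],"rotation": [0,0,0]}]'

```text
t: 17.73
tcp_pos: [0.5784, 0.1322, 0.3031]
tool_rot: [0.002, 1.0, -0.001, 0.001]
force: [2.4, 0.7, 2.5]
finger_gap: -0.0
```

Emit:
send_rows --motion '[{"gripper": 0,"travel": [8.8,0,2.1],"rotation": [0,0,0]},{"gripper": 0,"travel": [8.8,0,2.1],"rotation": [0,0,0]},{"gripper": 0,"travel": [8.5,0,3],"rotation": [0,0,0]},{"gripper": 0,"travel": [8.5,0,3],"rotation": [0,0,0]},{"gripper": 0,"travel": [8.2,0,3.8],"rotation": [0,0,0]},{"gripper": 0,"travel": [8.2,0,3.8],"rotation": [0,0,0]}]'

```text
t: 18.23
tcp_pos: [0.5269, 0.1321, 0.2841]
tool_rot: [0.002, 1.0, -0.001, -0.0]
force: [1.2, 0.0, 1.3]
finger_gap: 0.001
```

```bash
python3 -c "
from h import *
to((.5252,.132,.2781),90);print(manip.sense()['ft_torque'])"
```

```text
t 18.2333 pos [0.5269 0.1321 0.2841] psi 89.79 F [1.2 0.  1.3] q [ 0.04  0.36  1.57 -0.    1.21 -1.53]
travel [ 1.7 -0.1  6. ] rot [-0.1  -0.03 -0.21]
[ 0.15774014 -0.18396849 -0.02104312]
```

Emit:
send_rows --motion '[{"gripper": 0,"travel": [8,0,5.5],"rotation": [0,0,0]},{"gripper": 0,"travel": [8,0,5.5],"rotation": [0,0,0]},{"gripper": 0,"travel": [7.3,0,6.3],"rotation": [0,0,0]},{"gripper": 0,"travel": [7.3,0,6.3],"rotation": [0,0,0]},{"gripper": 0,"travel": [6.7,0,6],"rotation": [0,0,0]},{"gripper": 0,"travel": [6.7,0,6],"rotation": [0,0,0]},{"gripper": 0,"travel": [6.1,0,6.7],"rotation": [0,0,0]},{"gripper": 0,"travel": [6.1,0,6.7],"rotation": [0,0,0]},{"gripper": 0,"travel": [5.4,0,7.2],"rotation": [0,0,0]},{"gripper": 0,"travel": [5.4,0,7.2],"rotation": [0,0,0]}]'

```text
t: 19.07
tcp_pos: [0.4603, 0.1323, 0.2205]
tool_rot: [0.002, 1.0, -0.001, -0.0]
force: [0.6, 1.2, -0.1]
finger_gap: -0.004
```

```bash
python3 -c "
from h import *
to((.4587,.132,.2183),90);print(manip.sense()['ft_torque'])"
```

```text
t 19.0667 pos [0.4603 0.1323 0.2205] psi 89.79 F [ 0.6  1.2 -0.1] q [ 0.05  0.35  1.8  -0.    0.99 -1.52]
travel [ 1.6 -0.3  2.2] rot [-0.1  -0.   -0.21]
[ 0.14258234 -0.05325372  0.03918303]
```

Emit:
send_rows --motion '[{"gripper": 0,"travel": [4.6,0,7.8],"rotation": [0,0,0]},{"gripper": 0,"travel": [4.6,0,7.8],"rotation": [0,0,0]},{"gripper": 0,"travel": [3.8,0,8.2],"rotation": [0,0,0]},{"gripper": 0,"travel": [3.8,0,8.2],"rotation": [0,0,0]},{"gripper": 0,"travel": [2,0,6],"rotation": [0,0,0]},{"gripper": 0,"travel": [2,0,6],"rotation": [0,0,0]},{"gripper": 0,"travel": [2,0,5],"rotation": [0,0,0]},{"gripper": 0,"travel": [1.1,0,4.4],"rotation": [0,0,0]},{"gripper": 0,"travel": [1.1,0,4.4],"rotation": [0,0,0]},{"gripper": 0,"travel": [1,0,4.4],"rotation": [0,0,0]},{"gripper": 0,"travel": [1,0,4.4],"rotation": [0,0,0]}]'

```text
t: 19.98
tcp_pos: [0.434, 0.1322, 0.1543]
tool_rot: [0.002, 1.0, -0.001, 0.0]
force: [-0.2, 1.2, 1.9]
finger_gap: 0.001
```

Emit:
send_rows --motion '[{"gripper": 0,"travel": [0.6,0,3],"rotation": [0,0,0]},{"gripper": 0,"travel": [0.6,0,3],"rotation": [0,0,0]},{"gripper": 0,"travel": [0.6,0,3],"rotation": [0,0,0]},{"gripper": 0,"travel": [0.5,0,2],"rotation": [0,0,0]},{"gripper": 0,"travel": [0,0,0],"rotation": [0,0,0]}]'

```text
t: 20.4
tcp_pos: [0.4316, 0.1322, 0.1433]
tool_rot: [0.002, 1.0, -0.001, -0.0]
force: [-0.0, 0.8, 0.2]
finger_gap: -0.002
```

```bash
python3 -c "
from h import *
to((.429,.132,.134),90);print(manip.sense()['ft_torque'])"
```

```text
t 20.4 pos [0.4316 0.1322 0.1433] psi 89.79 F [-0.   0.8  0.2] q [ 0.05  0.45  1.94 -0.    0.75 -1.52]
travel [ 2.6 -0.1  9.3] rot [-0.1  -0.01 -0.21]
[ 0.04851828 -0.06229702 -0.00997685]
```

Emit:
send_rows --motion '[{"gripper": 0,"travel": [0.4,0,2],"rotation": [0,0,0]},{"gripper": 0,"travel": [0.4,0,2],"rotation": [0,0,0]},{"gripper": 0,"travel": [0.3,0,2],"rotation": [0,0,0]},{"gripper": 0,"travel": [0,0,1.5],"rotation": [0,0,0]},{"gripper": 0,"travel": [0,0,0],"rotation": [0,0,0]}]'

```text
t: 20.82
tcp_pos: [0.4304, 0.1322, 0.1358]
tool_rot: [0.002, 1.0, -0.001, -0.0]
force: [-1.0, -0.7, 0.4]
finger_gap: 0.002
```

Emit:
send_rows --motion '[{"gripper": 0,"travel": [0,0,1],"rotation": [0,0,0]},{"gripper": 0,"travel": [0,0,1],"rotation": [0,0,0]},{"gripper": 0,"travel": [0,0,0],"rotation": [0,0,0]}]'

```text
t: 21.07
tcp_pos: [0.4304, 0.1322, 0.1341]
tool_rot: [0.002, 1.0, -0.001, -0.0]
force: [-0.2, 0.2, -0.6]
finger_gap: 0.003
```

Emit:
send_rows --motion '[{"gripper": 0,"travel": [0,0,0.8],"rotation": [0,0,0]},{"gripper": 0,"travel": [0,0,0],"rotation": [0,0,0]}]'

```text
t: 21.23
tcp_pos: [0.4305, 0.1322, 0.134]
tool_rot: [0.002, 1.0, -0.001, 0.0]
force: [-1.8, 0.1, 8.1]
finger_gap: -0.002
```

Emit:
send_rows --motion '[{"gripper": 0,"travel": [0,0,0.4],"rotation": [0,0,0]},{"gripper": 0,"travel": [0,0,0],"rotation": [0,0,0]},{"gripper": 0,"travel": [0,0,-5],"rotation": [0,0,0]},{"gripper": 0,"travel": [0,0,-20],"rotation": [0,0,0]},{"gripper": 0,"travel": [0,0,-40],"rotation": [0,0,0]},{"gripper": 0,"travel": [0,0,-40],"rotation": [0,0,0]},{"gripper": 0,"travel": [0,0,-40],"rotation": [0,0,0]},{"gripper": 0,"travel": [0,30,-20],"rotation": [0,0,0]},{"gripper": 0,"travel": [0,40,0],"rotation": [0,0,0]},{"gripper": 0,"travel": [0,40,0],"rotation": [0,0,0]},{"gripper": 0,"travel": [0,40,0],"rotation": [0,0,0]},{"gripper": 0,"travel": [0,0,0],"rotation": [0,0,0]}]'

```text
t: 22.23
tcp_pos: [0.431, 0.2885, 0.2981]
tool_rot: [-0.001, 1.0, 0.001, 0.001]
force: [1.1, 0.3, 0.3]
finger_gap: 0.002
```

Emit:
send_rows --motion '[{"gripper": 0,"travel": [0,40,0],"rotation": [0,0,0]},{"gripper": 0,"travel": [0,40,0],"rotation": [0,0,0]},{"gripper": 0,"travel": [0,40,0],"rotation": [0,0,0]},{"gripper": 0,"travel": [0,0,0],"rotation": [0,0,0]},{"gripper": 0,"travel": [0,0,0],"rotation": [0,0,0]}]'

```text
t: 22.65
tcp_pos: [0.431, 0.4037, 0.2967]
tool_rot: [0.0, 1.0, -0.001, -0.0]
force: [-1.0, -0.2, -0.9]
finger_gap: -0.001
```

```bash
python3 - <<'E'
from h import *
s=manip.sense();print(s['t'],s['tcp_pos'],s['force'])
sc=manip.snapshot('scene')[:,:,::-1];t=manip.snapshot('top')[:,:,::-1]
a=cv2.resize(sc[115:255,250:390],(400,400),interpolation=cv2.INTER_CUBIC)
b=cv2.resize(t[120:280,120:280],(400,400),interpolation=cv2.INTER_CUBIC)
cv2.imwrite('pics/v5.png',np.hstack([a,b]))
E
```

```text
22.65 [0.43104617 0.40366027 0.29669132] [-1.01175289 -0.15375091 -0.94296926]
```

View pics/v5.png

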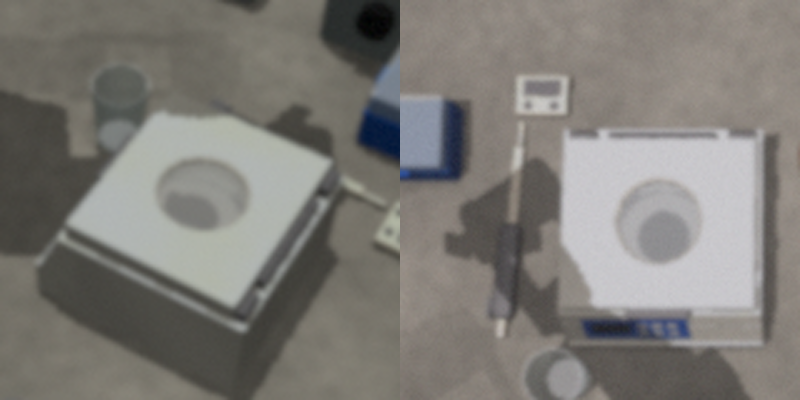

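The hinged lid lies flat and shut, and its neighbours haven't moved. I'm handing in.

```bash
python3 -c "
from station import manip
print(manip.sign_off())"
```

```text
the job is handed in; nothing more can be done
None
```

The rotor lid is on and locked, the hinged lid is shut, and I handed the job in at about 22.7 s; sign-off gives no verdict.

- **Hinged lid, first:** It was leaning forward to about 1.44 rad, so I pushed it back to roughly upright.
- **Rotor lid:** I picked up the white tabbed lid and lowered it with its tabs in the gaps. It seated at the expected height with 4 N of contact. I then turned it clockwise about 50° until the stop resisted. The torque there reached 0.65 N m, under the brake's 0.8. A picture afterwards showed the bar 50° past the gaps.
- **Shutting the lid:** I lowered it along its arc with light forces until its top face was at 134 mm, where it resisted 8 N. I pressed slightly further, then withdrew. The last pictures show it flat and shut, with the beaker, pipette and timer beside it where they were; I took no last close look at the rest of the bench.
- **One slip:** While I was turning the held rotor lid in the air, the last joint reached its limit and the tool drifted about 8 cm and tilted. I corrected it before placing the lid; the force readings showed no contact.

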